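Reset the tripped cut-out of a dry block heater

TASK

The dry block heater has tripped its over-temperature cut-out: using only the fingertips, rock its green power switch to off (down at the ring end), then reach into the recessed well beside it and press the sunken orange reset key fully home until it snaps in and stays, then rock the switch back on (down at the bar end). Leave the heater standing where it is, pick nothing up, and leave the tubes and everything else round it undisturbed.

Things in the scene. Friction and masses are not known exactly. Their poses are not given: they have to be found in the camera images.
- dry_block_heater: cream bench heater, 230 mm deep (x) by 180 wide (y), 3.2 kg, loose on rubber feet. Origin: middle of its underside; -x its front (to the robot), +y its left seen from the robot, z up. Front 95 mm: level grey deck 60 mm above the worktop with the reset well (left) and power rocker (right). Behind: housing 80 mm high, aluminium tube block, tube caps up to 119 mm
- well_mouth (a point): middle of the mouth of the reset well, level with the top of its dark raised lip (62.5 mm above the worktop). Inside, the well is 34 mm along the heater's x by 48 mm along its y and 28.5 mm deep, straight-walled, opening straight up; room for two shut fingers, long side along their closing line. At heater (-70, 42) mm
- reset_key_top (a point): middle of the top face of the orange reset key at the bottom of the well; the key is 20 mm (heater x) by 28 mm (heater y). Tripped, its top lies 14.5 mm below the lip; home, 20.5 mm below
- reset_key (a joint): travel of the reset key, m: 0 = tripped (standing out, as it starts), 0.006 = home. It moves straight down. Snap action: an over-centre spring resists with about 3.5 N at first, lets go past 3 mm and then holds the key in by itself
- power_rocker (a joint): angle of the green rocker, rad: 0 = on (bar end down, as it starts), 0.34 = off (ring end down). 40 mm long (heater y), 21 wide, centre at heater (-70, -45) mm. Press straight down on the raised end: about 3.5 N at first, it snaps over past the middle (0.17) and stays. Raised end 71 mm, lowered end 65 mm above the worktop; bezel 63 mm
- rocker_off_end (a point): the press point near the outer end of the rocker's left (+y, white ring) half, on its top face, 18 mm from the pivot; raised when the switch is on; press here for off
- rocker_on_end (a point): the press point near the outer end of the rocker's right (-y, white bar) half, on its top face, 18 mm from the pivot; raised when the switch is off; press here for on
- tube_purple: blood tube with a purple cap, 13 mm body, 17 mm cap, 82 mm tall, standing loose in the heater's aluminium block; origin at the middle of its foot, z along the tube
- tube_orange: blood tube with an orange cap, same size, loose in the heater's block
- tube_blue: blood tube with a blue cap, same size, loose in the heater's block
- yellow_pot: sample pot with a yellow screw cap, 46 mm across, 55 mm tall, loose on the worktop; origin at the middle of its underside
- green_pot: sample pot with a green screw cap, 46 mm across, 55 mm tall, loose on the worktop; origin at the middle of its underside
- brown_dropper: small brown dropper bottle with a white cap, 29 mm across, 62 mm tall, loose; origin at the middle of its underside
- marker: black and white marker pen lying down, 135 mm long, 17 mm thick, loose; origin under its middle
- tally: grey hand tally counter, 77 x 48 x 25 mm, loose; origin at the middle of its underside

How it is judged:
By the outcome, as a careful person would: the job done as asked, in the order asked, and still so for the second after the job is handed in, with the robot touching nothing.
It also fails if it takes over 45 s, if anything falls off the work surface, if the arm or the gripper's body presses on something with over 40 N, if the wrist force passes 120 N, or if a joint passes its speed limit or range.

ROBOT

A 7-joint arm with a two-finger parallel gripper is mounted at the origin on a cart in front of the work surface, level with it; the furniture and walls round the work are solid. World frame = base frame: x ahead of the robot, y to its left, z up, the work surface at z = 0. Lengths are in m, angles in rad, forces in N, time in s.
With the tool pointing down it reaches from about 0.425 to 0.875 m from the base axis. Payload 4.7 kg.
Tool frame: the origin (TCP) lies on the mounting face of the last link; the fingertips stand 182 mm ahead of it and the grasp point (between the pads) lies ahead of it (ctrl.grip_point_offset is the z of the grasp point in the tool frame, in m); z points along the fingers, y is the line along which they close (so a half turn about z gives the same grasp; the last joint's range is limited). The gripper opens to 87 mm and grips with 3 to 60 N. Pads are 19 mm wide; open, the fingers measure 117 mm over their backs; the gripper's body (75 mm by 190 mm) begins 51 mm behind the grasp point.
Start: joints at [-1.19, 0.321, -0.07, 1.45, 0.023, 1.371, -0.057], TCP at [0.233, 0.607, 0.405] pointing down, gripper open.
Joint ranges: [-2.86, 2.86], [-0.3, 2.09], [-1.38, 1.24], [0.06, 2.45], [-1.56, 4.7], [0.09, 2.05], [-2.69, 2.69]. Speed limits (rad/s): [2.57, 2.57, 3.14, 3.14, 3.14, 3.14, 3.14].

INTERFACE

Orientations are given as a rotation vector (axis times angle).
In Python, from bench import ctrl gives the robot as it stands.
- The arm moves only by the tool send_path, called after "Request:" as name([rows], argument=value, ...), one row to a line, values as JSON. Schema: {"type":"object","properties":{"steps":{"type":"array","items":{"type":"array","prefixItems":[{"type":"array","items":{"type":"number"},"minItems":3,"maxItems":3},{"type":"number"},{"type":"number"}],"minItems":3,"maxItems":3},"minItems":1,"maxItems":20},"grip_force":{"type":"number"},"only":{"type":"string"},"quiet":{"type":"boolean"},"lines":{"type":"string"}},"required":["steps"],"additionalProperties":false}. steps is a list of rows, 1 to 20 of them, each written [[dx, dy, dz], turn, opening]: dx, dy, dz in a scale on which 1.0 is 600 mm, then a turn about the tool's z in a scale on which 1.0 is pi rad, then the opening from 0.0 (shut) to 1.0 (fully open); each row is the pose to reach, as a shift and turn from the pose commanded when the call began, along the tool's axes at that moment; what a row does not reach only later rows make up. A row lasts 1/10 s, in which the tool goes at most 0.05 m and 0.15 rad, less where a joint would pass 70% of its speed; a pose out of reach is approached as far as the arm can. The fingers move at their own pace and stop on an object; grip_force is the grip in N (left out, the last holds). Time passes only in rows, so rows that do not move let the fingers close. The tool returns the time, the measured TCP pose, the force, the opening and the grip force at its end. only (a regular expression) keeps the lines of the reply that match it, lines (a string "A,B") keeps lines A to B, and quiet returns only ok. No shift or turn number may pass 1 either way. Input that does not fit is refused with a message, and nothing moves.
- ctrl.get_state(): the state, without advancing time (a new reading comes with each control period).
- ctrl.get_image(name): name is "scene" or "top" or "wrist"; returns (picture, depth): 480x640x3 uint8, red, green, blue; 480x640 float32, m along the optical axis (not along the pixel's ray), 0 where there is no reading.
- ctrl.camera_model(name): a dict with "vertical_fov" (degrees; the focal length in pixels is half the picture's height over the tangent of half this angle, whatever the lens; pixels are square), "cx", "cy" (the principal point, pixels), "k1" (the pictures are not rectified: a ray, as slopes to the right and down, at radius r is drawn at 1 + k1 r^2 times it, then the intrinsics apply), "rvec" (rotation vector, rad) and "tvec" (3), from world to camera coordinates, as OpenCV has them; the wrist camera has in their place "hand_eye" (4x4, takes a point from camera to tool coordinates, whose origin is the TCP and whose axes are the flange's). Camera axes: x right, y down, z forward; pixel columns grow to the right and rows downward; lengths in m; the calibration is good to about 2 mm. A picture is of the moment at which its call begins: read the wrist's pose just before it. camera_model takes no time and is no camera call.
- ctrl.close_job(): hands the job in; it is judged then, once.
The state is a dict: "time": time; "joint_positions": joint angles; "qd": joint speeds; "joint_torque": joint torques, N m; "position": TCP position; "tool_rot": TCP orientation; "ft_force": force on the tool from outside, world axes, zero at the start; "torque": the same for the moment, N m; "grip_width": opening from 0.0 (shut) to 1.0 (fully open); "grip_force": force on a finger pad.
Only numpy, scipy, OpenCV 4.12 (cv2) and the standard library are available. Lean on these libraries where they do the work, as an engineer would, in place of code of your own. Each camera call takes 0.05 s, during which the arm holds its last target. There are 200 camera calls.

## Working session

There is one attempt and no reset: what is moved stays moved. The work goes in short steps, Python scripts to look and compute and a tool call to move; the robot and the scene stay as the last step left them, time stands still between calls to the robot, and variables do not carry over. Pictures are saved under pics/ and viewed, at most 10 in all, crops included, and the job is handed in when it is done.

```bash
ls; mkdir -p pics
```

Create h.py:
```python
import numpy as np,cv2
from scipy.spatial.transform import Rotation as R
from bench import ctrl
def cam(n,st=None):
    m=ctrl.camera_model(n); f=240/np.tan(np.radians(m['vertical_fov'])/2)
    if 'hand_eye' in m:
        T=np.eye(4);T[:3,:3]=R.from_rotvec(st['tool_rot']).as_matrix();T[:3,3]=st['position'];C=T@np.array(m['hand_eye'])
    else:
        C=np.eye(4);Rm=R.from_rotvec(np.ravel(m['rvec'])).as_matrix();C[:3,:3]=Rm.T;C[:3,3]=-Rm.T@np.ravel(m['tvec'])
    return dict(f=f,cx=m['cx'],cy=m['cy'],k1=m['k1'],C=C)
def ray(c,u,v):
    d=np.array([(u-c['cx'])/c['f'],(v-c['cy'])/c['f']]);s=d.copy()
    for _ in range(20): s=d/(1+c['k1']*(s@s))
    return c['C'][:3,3],c['C'][:3,:3]@np.array([s[0],s[1],1])
def onz(c,u,v,z):
    o,d=ray(c,u,v);return o+d*(z-o[2])/d[2]
def atd(c,u,v,dep):
    o,d=ray(c,u,v);return o+d*dep
def proj(c,P):
    p=c['C'][:3,:3].T@(np.asarray(P)-c['C'][:3,3]);s=p[:2]/p[2];s=s*(1+c['k1']*(s@s));return s*c['f']+[c['cx'],c['cy']]
def tri(*rs):
    A=np.zeros((3,3));b=np.zeros(3)
    for o,d in rs:
        d=d/np.linalg.norm(d);M=np.eye(3)-np.outer(d,d);A+=M;b+=M@o
    return np.linalg.solve(A,b)
def snap(n,name):
    st=ctrl.get_state();im,dp=ctrl.get_image(n);cv2.imwrite(f'pics/{name}.png',im[:,:,::-1]);np.save(f'pics/{name}.npy',dp)
    np.save(f'pics/{name}_c.npy',cam(n,st),allow_pickle=True);return im,dp,cam(n,st)
def load(name):
    return cv2.imread(f'pics/{name}.png'),np.load(f'pics/{name}.npy'),np.load(f'pics/{name}_c.npy',allow_pickle=True).item()
```

Run:
```python
from h import *
for n in('top','scene'): snap(n,n)
s=ctrl.get_state();print(s['time'],s['position'],s['tool_rot'],s['ft_force'],ctrl.grip_point_offset)
print(R.from_rotvec(s['tool_rot']).as_matrix().round(3))
print(ctrl.camera_model('wrist'))
```

```text
pics
0.1 [0.23307691 0.60656681 0.40376246] [-5.72954146e-01 -3.08864895e+00  2.75150198e-03] [-0.36536821  0.44665058  0.22755894] 0.1635
[[-0.933  0.359 -0.001]
 [ 0.359  0.933 -0.002]
 [-0.    -0.002 -1.   ]]
{'vertical_fov': 65.96568891056748, 'cx': 314.5008590379713, 'cy': 246.6834583847957, 'k1': -0.0675690782455673, 'hand_eye': array([[ 2.45623895e-04, -9.67562747e-01, -2.52630700e-01,
         6.85197689e-02],
       [ 9.99999843e-01,  3.64762536e-04, -4.24757502e-04,
        -1.22903738e-04],
       [ 5.03129750e-04, -2.52630556e-01,  9.67562685e-01,
         1.97062020e-02],
       [ 0.00000000e+00,  0.00000000e+00,  0.00000000e+00,
         1.00000000e+00]])}
```

View pics/top.png

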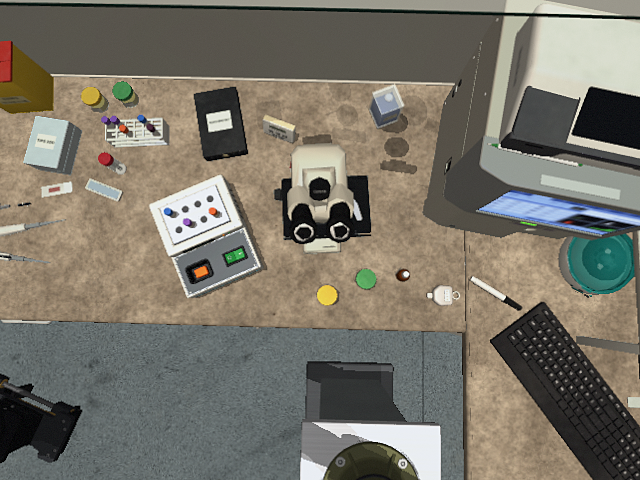

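View pics/scene.png

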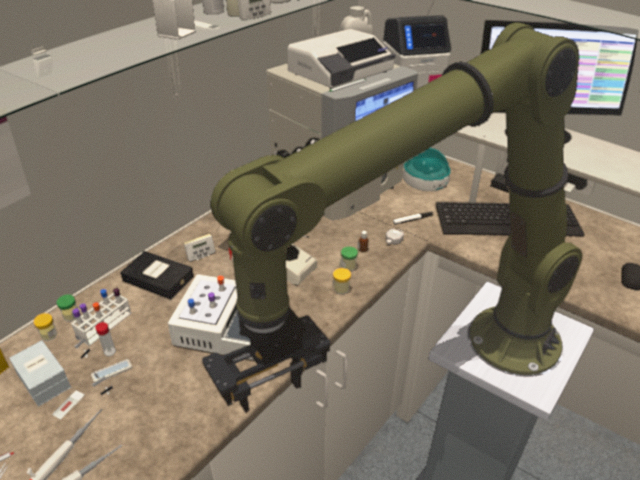

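The top view shows the heater, with its deck near pixel (218,262), orange key at (201,271) and green rocker at (235,256). The scene view mostly has the arm hiding the deck. I'll measure from the top view first.

Create m.py:
```python
from h import *
def blob(name,lo,hi,box):
    im,dp,c=load(name);hsv=cv2.cvtColor(im,cv2.COLOR_BGR2HSV)
    m=cv2.inRange(hsv,lo,hi);x0,y0,x1,y1=box;k=np.zeros_like(m);k[y0:y1,x0:x1]=m[y0:y1,x0:x1]
    cs,_=cv2.findContours(k,0,2);cc=max(cs,key=cv2.contourArea);r=cv2.minAreaRect(cc)
    z=np.zeros_like(m);cv2.drawContours(z,[cc],-1,255,-1)
    d=dp[(z>0)&(dp>0)];return r,np.median(d) if d.size else 0,c,cc
```

Run:
```python
from m import *
for n,lo,hi,z in(('key',(5,150,120),(22,255,255),.048),('rock',(45,100,60),(85,255,255),.068)):
    r,d,c,_=blob('top',lo,hi,(170,235,262,300));P=onz(c,*r[0],z)
    print(n,r,d,P.round(4),atd(c,*r[0],d).round(4)); B=cv2.boxPoints(r)
    Q=np.array([onz(c,*b,z)[:2] for b in B]);e=np.diff(np.vstack([Q,Q[:1]]),axis=0);print(np.hypot(*e.T).round(4),np.degrees(np.arctan2(e[:,1],e[:,0])).round(1))
st=ctrl.get_state();print(st['joint_positions'])
```

```text
key ((200.8275909423828, 271.4310607910156), (8.797532081604004, 12.99933910369873), 66.80140686035156) 0.99397445 [0.4838 0.3963 0.048 ] [0.4839 0.3968 0.0461]
[0.0294 0.0203 0.0293 0.0203] [ -65.  -153.7  114.9   26.5]
rock ((234.58624267578125, 255.46551513671875), (9.841852188110352, 18.94092559814453), 68.1985855102539) 0.97883856 [0.5205 0.3169 0.068 ] [0.5207 0.3175 0.0655]
[0.0423 0.0224 0.0421 0.0223] [ -66.4 -155.7  113.5   24.6]
[-1.18987263  0.32174893 -0.07009228  1.45156929  0.02258007  1.37083072
 -0.05694418]
```

The rows are not in the units I measure in: shifts go in shares of 600 mm and turns go in shares of pi rad. I convert before sending: -0.34 m is -0.5667, -0.315 m is -0.525, -0.8 rad is -0.2546.

Request:
send_path([
  [[-0.0583, -0.0233, 0], -0.0255, 0],
  [[-0.1167, -0.0467, 0], -0.0509, 0],
  [[-0.175, -0.07, 0], -0.0764, 0],
  [[-0.2333, -0.0933, 0], -0.1019, 0],
  [[-0.2917, -0.1167, 0], -0.1273, 0],
  [[-0.35, -0.14, 0], -0.1528, 0],
  [[-0.4083, -0.1633, 0], -0.1783, 0],
  [[-0.4667, -0.1867, 0], -0.2037, 0],
  [[-0.525, -0.21, 0], -0.2292, 0],
  [[-0.5667, -0.2267, 0], -0.2546, 0],
  [[-0.5667, -0.2267, 0], -0.2546, 0],
  [[-0.5667, -0.2267, 0], -0.2546, 0],
], grip_force=20)

```text
time: 1.3
position: [0.5019, 0.3575, 0.4042]
tool_rot: [0.672, -3.068, -0.0]
ft_force: [-0.6, -0.0, -0.5]
grip_width: 0.033
grip_force: 0.0
```

Run:
```python
from h import *
snap('wrist','w1');snap('top','t1')
s=ctrl.get_state();print(R.from_rotvec(s['tool_rot']).as_matrix().round(3),s['joint_positions'],s['ft_force'])
```

```text
[[-0.907 -0.421 -0.001]
 [-0.421  0.907  0.001]
 [ 0.001  0.001 -1.   ]] [-0.70453362  0.24746335  0.04729337  1.54414296 -0.01299073  1.35084233
  1.34973852] [-0.97883794  0.53145203  0.15360803]
```

View pics/w1.png

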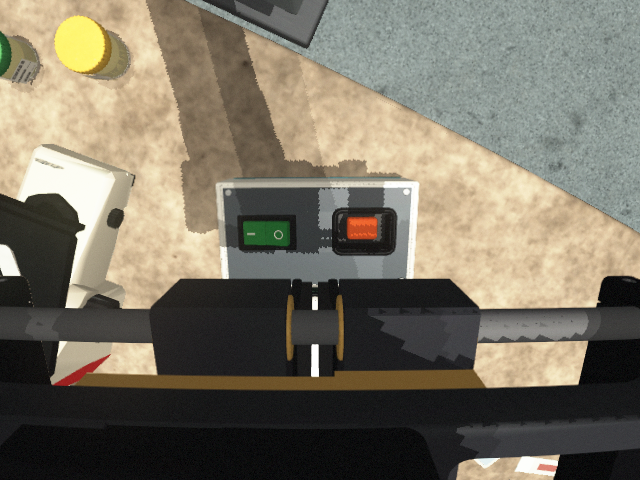

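The wrist view shows the rocker at about (266,234), with its bar at (251,234) and ring at (279,234). The well is at (364,232), with the key at (362,229). Next I'll triangulate against the top view.

Run:
```python
from m import *
K=((3,140,110),(22,255,255));G=((45,100,50),(85,255,255));pts={}
for n,(lo,hi),z in(('key',K,.048),('rock',G,.068)):
    a,d,c,_=blob('w1',lo,hi,(215,180,420,280));rt,_,ct,_=blob('top',lo,hi,(170,235,262,300))
    print(n,a,atd(c,*a[0],d).round(4),onz(c,*a[0],z).round(4),'tri',tri(ray(c,*a[0]),ray(ct,*rt[0])).round(4))
    pts[n]=onz(c,*a[0],z)
im,dp,c=load('w1')
# well lip: dark contour around the key ; deck plate corners from depth
v=cv2.cvtColor(im,cv2.COLOR_BGR2HSV)[:,:,2]
def dark(box,z):
    x0,y0,x1,y1=box;m=(v[y0:y1,x0:x1]<45).astype('uint8')*255
    m=cv2.morphologyEx(m,cv2.MORPH_CLOSE,np.ones((5,5)));cs,_=cv2.findContours(m,0,2,offset=(x0,y0));cc=max(cs,key=cv2.contourArea);r=cv2.minAreaRect(cc)
    Q=np.array([onz(c,*b,z) for b in cv2.boxPoints(r)]);e=np.diff(Q[:3,:2],axis=0);print(r,Q.mean(0).round(4),np.hypot(*e.T).round(4),np.degrees(np.arctan2(e[:,1],e[:,0])).round(1));return Q.mean(0)
w=dark((325,200,405,262),.0625);b=dark((230,208,303,255),.063)
d=w-b;print('dist',np.hypot(*d[:2]),np.degrees(np.arctan2(d[1],d[0])))
print('tip proj',proj(c,c['C'][:3,3]*0+[.5019,.3575,.222]))
for u,vv in((306,215),(306,260),(364,212),(235,205)):print('deck',atd(c,u,vv,dp[vv,u]).round(4))
```

```text
key ((362.0, 227.5), (21.0, 30.0), 90.0) [0.4838 0.3975 0.0479] [0.4838 0.3974 0.048 ] tri [0.4845 0.3988 0.0391]
rock ((266.0, 233.0), (24.0, 46.0), 90.0) [0.5211 0.319  0.0668] [0.5208 0.3191 0.068 ] tri [0.5214 0.3185 0.0632]
((363.5, 231.0), (46.0, 63.0), 90.0) [0.4844 0.3973 0.0625] [0.0555 0.0421] [114.8  27.8]
((267.0, 232.5), (35.0, 58.0), 90.0) [0.5215 0.3196 0.063 ] [0.0512 0.0319] [114.6  24. ]
dist 0.086135351721961 115.45912695866892
tip proj [315.04327955 300.90866193]
deck [0.4929 0.3448 0.0599]
deck [0.5307 0.3619 0.0605]
deck [0.4686 0.3897 0.0633]
deck [0.511  0.2839 0.0599]
```

Request:
send_path([
  [[-0.0017, -0.0283, 0.05], 0, 0],
  [[-0.0017, -0.0283, 0.1], 0, 0],
  [[-0.0017, -0.0283, 0.15], 0, 0],
  [[-0.0017, -0.0283, 0.2], 0, 0],
  [[-0.0017, -0.0283, 0.225], 0, 0],
  [[-0.0017, -0.0283, 0.2367], 0, 0],
  [[-0.0017, -0.0283, 0.2367], 0, 0],
])

```text
time: 2.1
position: [0.5093, 0.3436, 0.2626]
tool_rot: [0.677, -3.067, 0.0]
ft_force: [-0.9, 0.5, -0.2]
grip_width: 0.002
grip_force: 0.0
```

Run:
```python
from h import *
snap('wrist','w2');print(ctrl.get_state()['position'])
```

```text
[0.50984125 0.34355698 0.26359703]
```

View pics/w2.png

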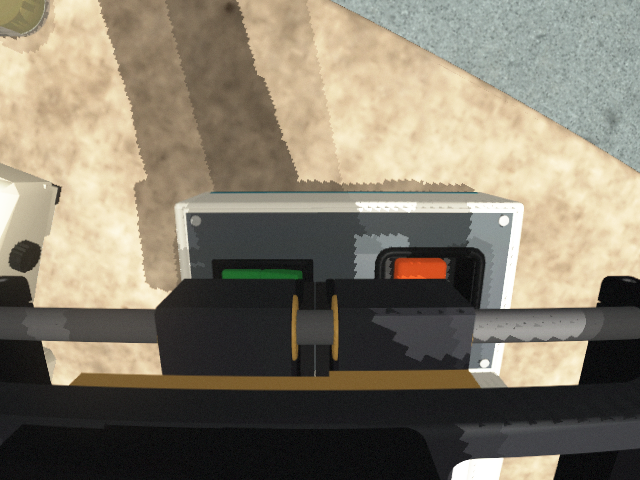

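Scaled: 0.0115 m is 0.0192, -0.003 m is -0.005.

Request:
send_path([
  [[0, -0.005, 0.005], 0, 0],
  [[0, -0.005, 0.01], 0, 0],
  [[0, -0.005, 0.0133], 0, 0],
  [[0, -0.005, 0.0167], 0, 0],
  [[0, -0.005, 0.0192], 0, 0],
  [[0, -0.005, 0.0192], 0, 0],
])

```text
time: 2.75
position: [0.5109, 0.3408, 0.2515]
tool_rot: [-0.676, 3.067, 0.002]
ft_force: [-0.6, 1.2, 1.5]
grip_width: 0.006
grip_force: 0.9
```

Scaled: 0.004 m is 0.0067, 0.003 m is 0.005.

Request:
send_path([
  [[0, 0, 0.0017], 0, 0],
  [[0, 0, 0.0033], 0, 0],
  [[0, 0, 0.005], 0, 0],
  [[0, 0, 0.0067], 0, 0],
  [[0, 0, 0.0067], 0, 0],
])

```text
time: 3.25
position: [0.5112, 0.3397, 0.2472]
tool_rot: [0.674, -3.068, 0.001]
ft_force: [-0.5, -1.3, 0.8]
grip_width: 0.004
grip_force: 0.6
```

Scaled: -0.12 m is -0.2, 0.063 m is 0.105.

Request:
send_path([
  [[0, 0, -0.05], 0, 0],
  [[0, 0, -0.1], 0, 0],
  [[0, 0.0333, -0.15], 0, 0],
  [[0, 0.075, -0.1833], 0, 0],
  [[0, 0.105, -0.2], 0, 0],
  [[0, 0.105, -0.2], 0, 0],
  [[0, 0.105, -0.2], 0, 0],
])

```text
time: 3.95
position: [0.4845, 0.3969, 0.3658]
tool_rot: [0.676, -3.067, 0.003]
ft_force: [0.8, -1.0, 0.1]
grip_width: 0.006
grip_force: 0.0
```

Run:
```python
from h import *
im,_,_=snap('wrist','w3');s=ctrl.get_state();print(s['position'],s['ft_force'],R.from_rotvec(s['tool_rot']).as_matrix().round(4))
cv2.imwrite('pics/w3c.png',cv2.resize(im[170:290,130:450,::-1],None,fx=2.4,fy=2.4))
```

```text
[0.48500508 0.3960157  0.36546528] [-0.55368423 -0.62484151 -0.20075336] [[-0.908  -0.4189 -0.0013]
 [-0.4189  0.908  -0.0029]
 [ 0.0024 -0.0021 -1.    ]]
```

View pics/w3c.png

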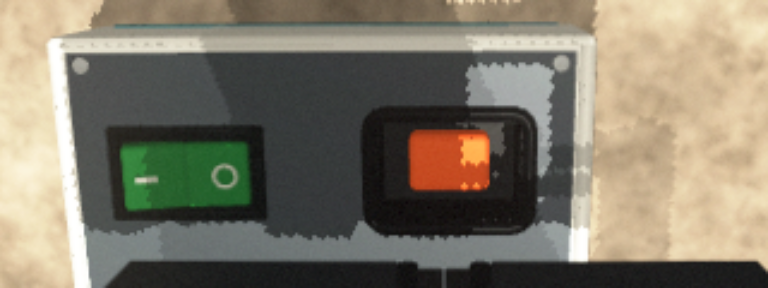

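The crop shows the rocker with its bar at (146,180) and ring at (224,177), and the key at (449,160) in the well. I'll check the rocker's state from depth and the well position relative to the tool.

Run:
```python
from m import *
for n in('w1','w3'):
    _,dp,c=load(n);a,_,_,cc=blob(n,(45,100,40),(85,255,255),(130,170,420,290));(x,y),s,_=a;L=max(s)
    for k in(-.38,-.2,0,.2,.38):
        u=int(round(x+k*L));w=dp[int(y)-3:int(y)+4,u-1:u+2];print(n,k,atd(c,u,int(y),np.median(w))[2].round(4))
c=load('w3')[2];r,d,_,_=blob('w3',(3,140,110),(22,255,255),(280,170,420,290));print('key',atd(c,*r[0],d),onz(c,*r[0],.048))
```

```text
w1 -0.38 0.0654
w1 -0.2 0.0652
w1 0 0.0662
w1 0.2 0.0692
w1 0.38 0.0708
w3 -0.38 0.0705
w3 -0.2 0.0681
w3 0 0.066
w3 0.2 0.066
w3 0.38 0.0653
key [0.48398844 0.39750606 0.04797205] [0.48398266 0.39750327 0.048     ]
```

Rocker is off (bar end at 70.5 mm, ring end at 65 mm). Next, into the well.

Scaled: 0.133 m is 0.2217, 0.112 m is 0.1867.

Request:
send_path([
  [[0, 0.0017, 0.0583], 0, 0],
  [[0, 0.0017, 0.1167], 0, 0],
  [[0, 0.0017, 0.1667], 0, 0],
  [[0, 0.0017, 0.1867], 0, 0],
  [[0, 0.0017, 0.1967], 0, 0],
  [[0, 0.0017, 0.2067], 0, 0],
  [[0, 0.0017, 0.215], 0, 0],
  [[0, 0.0017, 0.2217], 0, 0],
  [[0, 0.0017, 0.2217], 0, 0],
])

```text
time: 4.9
position: [0.4842, 0.3983, 0.2344]
tool_rot: [-0.675, 3.068, 0.0]
ft_force: [0.1, -0.5, 0.9]
grip_width: 0.006
grip_force: 0.0
```

Scaled: 0.007 m is 0.0117, 0.0015 m is 0.0025.

Request:
send_path([
  [[0, 0, 0.0025], 0, 0],
  [[0, 0, 0.005], 0, 0],
  [[0, 0, 0.0075], 0, 0],
  [[0, 0, 0.01], 0, 0],
  [[0, 0, 0.0117], 0, 0],
  [[0, 0, 0.0117], 0, 0],
])

```text
time: 5.5
position: [0.4841, 0.3981, 0.2269]
tool_rot: [0.675, -3.068, 0.0]
ft_force: [0.2, -0.5, -0.7]
grip_width: 0.006
grip_force: 0.0
```

Request:
send_path([
  [[0, 0, 0.0017], 0, 0],
  [[0, 0, 0.0033], 0, 0],
  [[0, 0, 0.0033], 0, 0],
])

```text
time: 5.8
position: [0.4841, 0.3981, 0.225]
tool_rot: [0.675, -3.068, 0.0]
ft_force: [-0.7, -0.2, 0.3]
grip_width: 0.008
grip_force: 0.0
```

Scaled: 0.0014 m is 0.0023, 0.0007 m is 0.0012.

Request:
send_path([
  [[0, 0, 0.0012], 0, 0],
  [[0, 0, 0.0023], 0, 0],
  [[0, 0, 0.0023], 0, 0],
])

```text
time: 6.1
position: [0.4842, 0.3983, 0.2246]
tool_rot: [-0.675, 3.068, 0.0]
ft_force: [-1.8, -0.9, 4.9]
grip_width: 0.002
grip_force: 2.4
```

Scaled: -0.14 m is -0.2333, -0.12 m is -0.2.

Request:
send_path([
  [[0, 0, -0.05], 0, 0],
  [[0, 0, -0.1], 0, 0],
  [[0, -0.0333, -0.15], 0, 0],
  [[0, -0.0833, -0.2], 0, 0],
  [[0, -0.1333, -0.2333], 0, 0],
  [[0, -0.1833, -0.2333], 0, 0],
  [[0, -0.1833, -0.2333], 0, 0],
  [[0, -0.1833, -0.2333], 0, 0],
])

```text
time: 6.9
position: [0.5306, 0.2977, 0.3637]
tool_rot: [0.672, -3.069, -0.001]
ft_force: [-0.5, 0.2, 0.5]
grip_width: 0.003
grip_force: 0.0
```

Run:
```python
from m import *
snap('wrist','w4');s=ctrl.get_state();print(s['position'],s['ft_force'])
r,d,c,_=blob('w4',(3,140,90),(22,255,255),(280,170,540,290));print('key',r,atd(c,*r[0],d))
r,d,c,_=blob('w4',(45,100,40),(85,255,255),(130,170,540,290));print('rock',r,onz(c,*r[0],.068))
```

```text
[0.52990289 0.29900679 0.36345844] [-0.34541406 -0.00724881  0.66247179]
key ((443.5, 234.0), (24.0, 35.0), 90.0) [0.48432366 0.39602382 0.04173891]
rock ((345.0, 242.5), (29.0, 52.0), 90.0) [0.52087496 0.31878632 0.068     ]
```

The key is home (top at 41.7 mm) and the heater hasn't moved. Now the on end.

Scaled: 0.116 m is 0.1933, 0.115 m is 0.1917.

Request:
send_path([
  [[0, 0, 0.0583], 0, 0],
  [[0, 0, 0.1167], 0, 0],
  [[0, 0, 0.15], 0, 0],
  [[0, 0, 0.1667], 0, 0],
  [[0, 0, 0.1733], 0, 0],
  [[0, 0, 0.1783], 0, 0],
  [[0, 0, 0.1817], 0, 0],
  [[0, 0, 0.185], 0, 0],
  [[0, 0, 0.1867], 0, 0],
  [[0, 0, 0.1883], 0, 0],
  [[0, 0, 0.19], 0, 0],
  [[0, 0, 0.1917], 0, 0],
  [[0, 0, 0.1933], 0, 0],
  [[0, 0, 0.1933], 0, 0],
])

```text
time: 8.35
position: [0.53, 0.2986, 0.2474]
tool_rot: [0.675, -3.067, -0.0]
ft_force: [-0.0, -0.3, -0.1]
grip_width: 0.005
grip_force: 0.0
```

Scaled: -0.16 m is -0.2667, -0.15 m is -0.25.

Request:
send_path([
  [[0, 0, -0.05], 0, 0],
  [[0, 0, -0.1], 0, 0],
  [[0, 0.0333, -0.15], 0, 0],
  [[0, 0.075, -0.2], 0, 0],
  [[0, 0.1, -0.25], 0, 0],
  [[0, 0.1, -0.2667], 0, 0],
  [[0, 0.1, -0.2667], 0, 0],
])

```text
time: 9.05
position: [0.5054, 0.353, 0.4093]
tool_rot: [-0.676, 3.065, 0.001]
ft_force: [0.1, -1.3, -0.9]
grip_width: 0.006
grip_force: 0.0
```

Run:
```python
from m import *
im,dp,c=snap('wrist','w5');s=ctrl.get_state();print(s['position'],s['ft_force'])
r,d,c,_=blob('w5',(3,140,90),(22,255,255),(280,170,540,290));print('key',atd(c,*r[0],d))
((x,y),sz,_),_,_,_=blob('w5',(45,100,40),(85,255,255),(130,170,540,290));L=max(sz);print('rock',onz(c,x,y,.068))
for k in(-.38,0,.38):
    u=int(round(x+k*L));print(k,atd(c,u,int(y),np.median(dp[int(y)-3:int(y)+4,u-1:u+2]))[2].round(4))
```

```text
[0.50558814 0.35198915 0.40742485] [ 0.71922443 -0.83137017 -0.4603182 ]
key [0.4838332  0.39739055 0.041839  ]
rock [0.52098433 0.31914392 0.068     ]
-0.38 0.0652
0 0.0663
0.38 0.0708
```

View pics/w5.png

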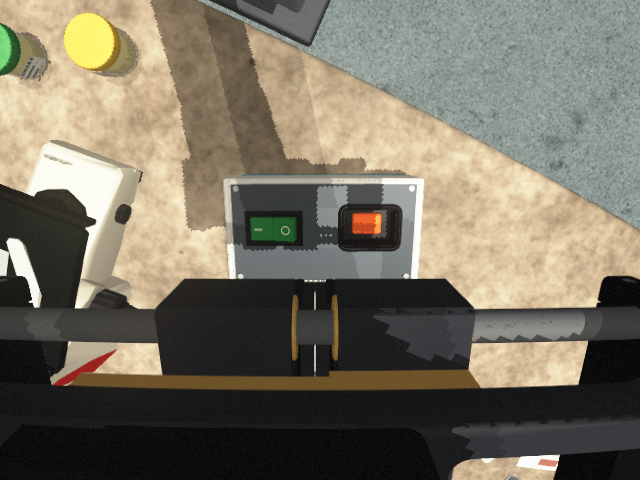

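The final view shows the rocker at (273,229), down at the bar end, and the key sunk in its well at (366,224). The heater is where it was and the arm is clear.

```bash
python3 -c "
from bench import ctrl
print(ctrl.close_job())"
```

```text
the job is handed in; nothing more can be done
None
```

The switch was rocked off, the reset key was pressed home and stayed in, and the switch was rocked back on; the final image measurements confirmed this with the heater unmoved, and I handed the job in at about 9 s.

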